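# Clear the mill guard's gate, then open it and hold it wide

## Task

The two lidded cartons standing in front of the jar mill's guard are in the way of its gate: set them down one after the other, squarely, on the carton standing by itself on the robot's right, so that it becomes a straight column of three. Then squeeze back the draw bolt on the guard's fixed panel, squeeze the latch in the gate's grip and, keeping it squeezed, swing the gate out past its half-way click to nearly its full opening. The gate closes by itself, so finish still holding it wide open by its grip; drop nothing and leave everything else on the bench where it is.

Things in the scene. Friction and masses are not known exactly. Their poses are not given: they have to be found in the camera images.
- mill: Bench jar mill (white base, porcelain jar) inside a fixed open-topped guard of grey bars and wire mesh, 267 deep x 344 wide x 197 high; tabs on its front top rail reach 250. Origin on the bench, middle of the guard's front edge; x into the guard, away from the robot, y left along the front, z up. Front: gate at the right (y -142 to +50), fixed panel with draw bolt at the left (y 55 to 172).
- gate_hinge (a point): The gate's upright hinge axis at bench level, at the right end of the front: (0, -150, 0) mm in the mill's frame; axes are the mill's. The gate reaches 200 mm from this axis and spans 20 to 197 mm above the bench. Shut, it is held by both the draw bolt and the grip's latch: either alone holds it.
- gate (a joint): Gate angle, rad: 0 shut, grows as the free left edge swings out to the robot and round to the right (counter-clockwise from above); stop 1.40, wide is over 1.15. A damped spring closes it (0.25 N m shut, 0.5 wide). A sprung roller clicks over a cam nose between 0.4 and 0.9 (0.8 N m more on the way out); let go beyond, the gate sinks back onto the nose near 0.85: not wide.
- catch_grip (a point): Point to squeeze the draw bolt, (-12, 132.5, 226) mm in the mill's frame. Two dark upright tabs, 24 deep (x), 10 thick (y), tops at 250, clear of the rail above 202: left the fixed rest, outer face at y +22.5 from here; right the moving tab, outer face at y -34.5 when shut, -22.5 when drawn. A gripper centred here closing along the mill's y meets the moving tab first and ends 45 mm open.
- bolt (a joint): Travel of the draw bolt (m): 0 (at the start up to 0.002) shot into the keeper on the gate, 0.012 fully drawn to +y, to its stop. About 5 N of friction; it stays where it is left.
- gate_grip: The gate's grip, on its top rail. Origin: point to grip, 136.5 mm from the hinge axis along the gate, 226 above the bench; y along the gate to its free edge, x away from the robot when shut. Two dark uprights, 24 deep (x), tops at 250, clear of the rail above 204: fixed post 12 thick, outer face at y -21.5; latch trigger 10 thick, outer face at y +33.5 free, +21.5 squeezed (gripper 43 mm open).
- trigger (a joint): Travel of the latch trigger (m): 0 latched, 0.012 fully squeezed towards the post; the latch frees the gate from about 0.010. Spring: about 4 N at 0, 8.5 N fully squeezed; if let go with the gate shut it springs back and latches. Once the gate is more than 0.15 rad open the latch no longer matters.
- column_box: The first carton of the column, standing by itself on the robot's right: brown cardboard, lidded, 80 (x) x 60 (y) x 50 (z) mm, about 0.4 kg. Origin at the centre of its underside. Not to be shifted by more than 20 mm.
- box_1: Lidded brown carton, 80 (x) x 60 (y) x 50 (z) mm, about 0.25 kg, standing in the gate's swing. Origin at the centre of its underside.
- box_2: A second carton just like box_1, also in the gate's swing, left of it. Origin at the centre of its underside.
- cup_1: Bystander: cream ceramic cup, 74 mm across, 100 mm high, on the left of the bench. Origin under its centre.
- cup_2: Bystander: the same kind of cup, standing beyond the column.
- cup_3: Bystander: the same kind of cup, on the left of the bench.
- sample_jar: Bystander: clear jar with white cap, 60 mm across, 85 mm high, on the left of the bench.
- mortar: Bystander: white mortar bowl, 90 mm across, 50 mm high, standing in front of the fixed panel.
- spatula: Bystander: spatula 190 mm long, lying on the left of the bench, pointing ahead.
Things that resemble listed ones, but are neither listed nor needed, are in the scene too. Leave any blue or red look-alike of the box_2 alone.

How it is judged:
By the outcome, as a careful person would: the job done as asked, in the order asked, and still so for the second after the job is handed in, while the arm keeps its last pose, push and grip.
It also fails if it takes over 72 s, if anything falls off the work surface, if the arm or the gripper's body presses on something with over 40 N, if the wrist force passes 120 N, or if a joint passes its speed limit or range.

## Robot

A 6-joint arm with a two-finger parallel gripper is mounted at the origin on the work surface. World frame = base frame: x ahead of the robot, y to its left, z up, the work surface at z = 0. Lengths are in m, angles in rad, forces in N, time in s.
With the tool pointing down it reaches from about 0.35 to 0.85 m from the base axis. Payload 8.1 kg.
Tool frame: the origin (TCP) lies on the mounting face of the last link; the fingertips stand 186 mm ahead of it and the grasp point (between the pads) lies 167 mm ahead of it; z points along the fingers, y is the line along which they close (so a half turn about z gives the same grasp; the last joint's range is limited). The gripper opens to 93 mm and grips with 3 to 60 N. Pads are 15 mm wide; open, the fingers measure 128 mm over their backs; the gripper's body (75 mm by 188 mm) begins 65 mm behind the grasp point.
Start: joints at [-1.215, 0.13, 1.488, -0, 1.523, -0.085], TCP at [0.256, -0.543, 0.405] pointing down, gripper open.
Joint ranges: [-2.96, 2.96], [-0.89, 2.26], [0.02, 2.5], [-1.34, 4.48], [0, 2.73], [-2.66, 2.66]. Speed limits (rad/s): [2.39, 2.39, 2.79, 3.14, 3.14, 3.14].

## Interface

Orientations are given as a rotation vector (axis times angle).
In Python, from plant import * gives the robot as it stands. The module is installed in compiled form; this text tells all that it offers.
- The arm moves only by the tool arm_command, never from a script. Its argument "increments" is a list of rows, each a list of 6 numbers: the shift along the tool's x, y, z in units of 0.2 m (1.0 is 0.2 m), then the turn, a rotation vector about the tool's x, y, z in units of pi rad (1.0 is pi rad). A call has exactly 5 rows; each row is the pose to reach, as a shift and turn from the pose commanded when the call began, along the tool's axes at that moment, turning the shorter way round; what a row does not reach only later rows make up. A row lasts 1/8 s, in which the tool goes at most 62.5 mm and 10.7 degrees, less where a joint would pass 70% of its speed; a pose out of reach is approached as far as the arm can. A call with a number of a shift or a turn outside -1 to 1 is refused whole. A call with a gripper value outside its range is refused whole. "fingers" is the closure, from -1 (fully open) to 1 (shut), set as the call begins (left out, the last holds). The fingers move at their own pace and stop on an object; "force" is the grip in N (left out, the last holds). Time passes only in rows, so rows that repeat a pose let the fingers close, or fill a call up. It gives the time, the measured TCP pose, the force, the opening and the grip force at its end, in the units of the state.
- read_state(): the state, without advancing time (a new reading comes with each control period).
- read_camera(name): name is "scene" or "top"; returns a dict with "image" (400x640x3 uint8, red, green, blue), "fx", "fy", "cx", "cy" (pixels), "k1" (the pictures are not rectified: a ray, as slopes to the right and down, at radius r is drawn at 1 + k1 r^2 times it, then the intrinsics apply), "T" (4x4, takes a point from camera to world coordinates). Camera axes: x right, y down, z forward; pixel columns grow to the right and rows downward; lengths in m; the calibration is good to about 2 mm. A picture is of the moment at which its call begins. There is no depth.
- close_job(): hands the job in; it is judged then, once.
The state is a dict: "t": time; "q": joint angles; "dq": joint speeds; "joint_torque": joint torques, N m; "tool_pos": TCP position; "orientation": TCP orientation; "force": force on the tool from outside, world axes, zero at the start; "wrist_torque": the same for the moment, N m; "opening": finger opening in m; "gripper_force": force on a finger pad.
Only numpy, scipy, OpenCV 4.12 (cv2) and the standard library are available. Lean on these libraries where they do the work, as an engineer would, in place of code of your own. Each camera call takes 0.05 s, during which the arm holds its last target. There are 200 camera calls.

## Working session

There is one attempt and no reset: what is moved stays moved. The work goes in short steps, Python scripts to look and compute and a tool call to move; the robot and the scene stay as the last step left them, time stands still between calls to the robot, and variables do not carry over. Pictures are saved under pics/ and viewed, at most 10 in all, crops included, and the job is handed in when it is done.

Besides the shell and the picture viewer there is one more tool, called after "Request:" in YAML: its name, and indented under it one key for each argument. arm_command: Moves the arm, as the interface text tells. Shifts and turns lie within -1 to 1; 1 stands for 0.2 m of shift or pi rad of turn. Its arguments: {"type":"object","properties":{"increments":{"type":"array","items":{"type":"array","items":{"type":"number","minimum":-1,"maximum":1}}},"fingers":{"type":"number"},"force":{"type":"number"}},"required":["increments"]}

```bash
mkdir -p pics; python3 - <<'E'
from plant import *
import cv2
for n in("scene","top"):
    c=read_camera(n); cv2.imwrite(f"pics/{n}0.png",c["image"][:,:,::-1])
    print(n,c["fx"],c["fy"],c["cx"],c["cy"],c["k1"],c["T"].round(4).tolist())
s=read_state();print({k:(v if not hasattr(v,'round') else v.round(3) if not isinstance(v,float) else v) for k,v in s.items()})
E
```

```text
scene 392.6907173109656 392.6907173109656 320.4819059777218 208.38878307858252 -0.0829300717326683 [[0.1133, 0.8228, -0.5569, 1.1851], [0.9936, -0.0958, 0.0606, -0.0742], [-0.0035, -0.5602, -0.8284, 1.1588], [0.0, 0.0, 0.0, 1.0]]
top 479.40998771412876 479.40998771412876 317.09416107009116 194.28617295316027 -0.05583510007313708 [[-0.0104, -0.9769, 0.2136, 0.2395], [-0.9999, 0.011, 0.0014, 0.011], [-0.0038, -0.2135, -0.9769, 1.5002], [0.0, 0.0, 0.0, 1.0]]
{'t': 0.1, 'q': array([-1.215,  0.131,  1.489, -0.   ,  1.523, -0.085]), 'dq': array([ 0.001,  0.001, -0.004, -0.001, -0.001, -0.002]), 'joint_torque': array([ 2.0000e-03, -5.6134e+01, -4.9310e+01,  7.7000e-02,  2.9000e-02,
       -0.0000e+00]), 'tool_pos': array([ 0.256, -0.542,  0.404]), 'orientation': array([-3.064, -0.686,  0.   ]), 'force': array([ 1.036, -0.206, -0.208]), 'wrist_torque': array([-0.017, -0.001, -0.073]), 'gripper_force': 0.0, 'opening': 0.09308421584249832}
```

View pics/top0.png

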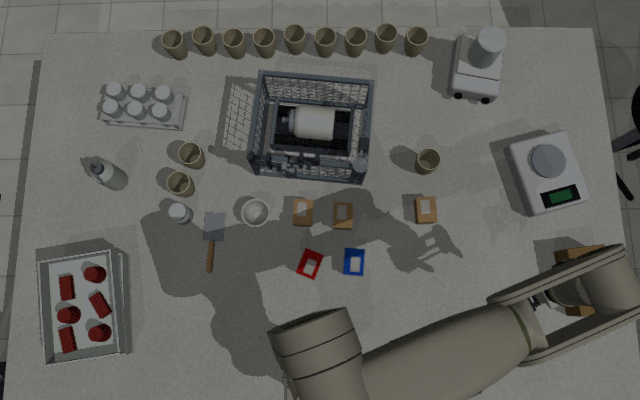

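View pics/scene0.png

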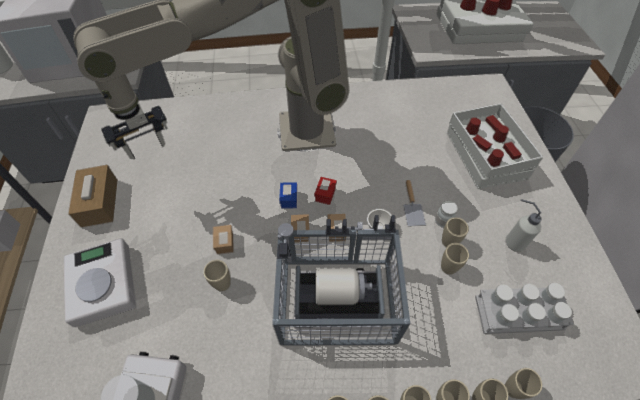

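Top view: the brown cartons are at (303,211) and (343,215) in front of the guard, and a lone brown one is at (426,209). The red (310,263) and blue (354,262) ones are look-alikes. The large brown box near (580,265) is neither. The two brown cartons by the gate fit box_2 (left) and box_1 (right), and the lone one fits column_box. I'll confirm this in an enlarged crop.

```bash
cat > h.py <<'E'
import numpy as np, cv2
from plant import *
def cam(n):
    c=read_camera(n); c["K"]=np.array([[c["fx"],0,c["cx"]],[0,c["fy"],c["cy"]],[0,0,1.]]); return c
def world(c,px,z):
    px=np.atleast_2d(np.array(px,float)); K=c["K"]
    d=cv2.undistortPoints(px[:,None],K,np.array([c["k1"],0,0,0]))[:,0]
    # iterate exact model is same as cv2's radial k1
    R,t=c["T"][:3,:3],c["T"][:3,3]
    r=np.c_[d,np.ones(len(d))]@R.T
    return t+r*((z-t[2])/r[:,2])[:,None]
def pix(c,P):
    R,t=c["T"][:3,:3],c["T"][:3,3]
    return cv2.projectPoints((np.atleast_2d(P)-t)@R,np.zeros(3),np.zeros(3),c["K"],np.array([c["k1"],0,0,0]))[0][:,0]
def crop(c,x0,y0,x1,y1,s,fn):
    im=cv2.resize(c["image"][y0:y1,x0:x1,::-1],None,fx=s,fy=s,interpolation=cv2.INTER_CUBIC)
    im=cv2.convertScaleAbs(im,alpha=1.5,beta=10)
    for x in range((x0//10+1)*10,x1,10):
        cv2.line(im,((x-x0)*s,0),((x-x0)*s,12 if x%50==0 else 6),(0,255,0),1)
        if x%20==0: cv2.putText(im,str(x),((x-x0)*s-10,22),0,.35,(0,255,0),1)
    for y in range((y0//10+1)*10,y1,10):
        cv2.line(im,(0,(y-y0)*s),(6,(y-y0)*s),(0,255,0),1); cv2.putText(im,str(y),(8,(y-y0)*s+4),0,.35,(0,255,0),1)
    cv2.imwrite(fn,im)
E
python3 - <<'E'
from h import *
c=cam("top"); crop(c,240,150,450,235,4,"pics/a.png") if 0 else crop(c,240,150,440,235,4,"pics/a.png")
np.save("top.npy",c,allow_pickle=True)
E
```

```text
(no output)
```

View pics/a.png

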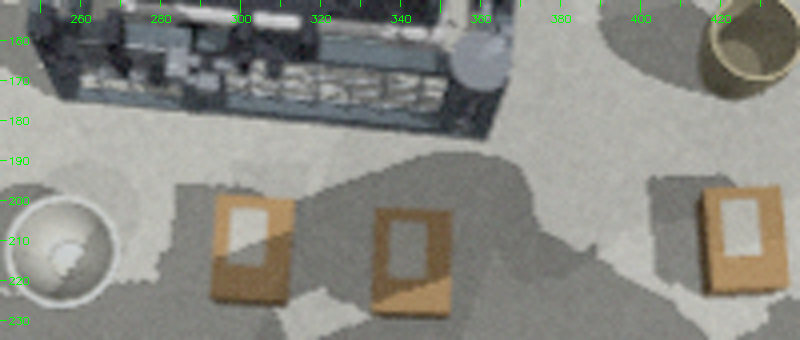

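```bash
cat > fit.py <<'E'
from h import *
from scipy.optimize import minimize
def brown(im):
    h=cv2.cvtColor(im,cv2.COLOR_RGB2HSV); return ((h[...,0]<22)&(h[...,0]>6)&(h[...,1]>95)&(h[...,2]>40)).astype(np.uint8)
def corners(p,z0=0,L=(.08,.06,.05)):
    x,y,a=p; R=np.array([[np.cos(a),-np.sin(a)],[np.sin(a),np.cos(a)]])
    q=np.array([[i*L[0]/2,j*L[1]/2] for i in(-1,1) for j in(-1,1)])@R.T+[x,y]
    return np.vstack([np.c_[q,np.full(4,z0)],np.c_[q,np.full(4,z0+L[2])]])
def fitbox(c,px,z0=0,r=28):
    x0,y0=int(px[0]-r),int(px[1]-r); S=8
    m=brown(c["image"])[y0:y0+2*r,x0:x0+2*r]
    n,l,st,_=cv2.connectedComponentsWithStats(m); k=1+np.argmax(st[1:,4]); pts=np.argwhere(l==k)[:,::-1]
    hull=cv2.convexHull(pts.astype(np.int32)); m=cv2.fillConvexPoly(np.zeros_like(m),hull,1)
    M=cv2.resize(m.astype(np.float32),None,fx=S,fy=S,interpolation=cv2.INTER_LINEAR)
    def cost(p):
        P=pix(c,corners(p,z0))-[x0,y0]
        q=cv2.convexHull(((P+.5)*S).astype(np.float32)).round().astype(np.int32)
        return np.abs(cv2.fillConvexPoly(np.zeros_like(M),q,1)-M).sum()/S/S
    w=world(c,px,z0+.05)[0]; best=None
    for a in(-.1,0.05,.15):
        s=np.array([[0,0,0],[.01,0,0],[0,.01,0],[0,0,.1]])+[w[0],w[1],a]
        o=minimize(cost,s[0],method="Nelder-Mead",options=dict(initial_simplex=s,xatol=1e-5,fatol=.01))
        if best is None or o.fun<best.fun: best=o
    return best.x,best.fun,m.sum()
E
python3 - <<'E'
from fit import *
c=np.load("top.npy",allow_pickle=True).item()
for px in((303,211),(343,214),(426,209)): print(px,*fitbox(c,px))
fl,fr=world(c,[(256,175),(361.7,184.7)],0); print(fl,fr,np.linalg.norm(fl-fr))
print(world(c,(255,207),.05),world(c,(427,153),.1))
E
```

```text
(303, 211) [ 0.50507483  0.0590437  -0.04864198] 55.4534912109375 509
(343, 214) [ 0.49453761 -0.06375996 -0.06952876] 64.148681640625 496
(426, 209) [ 5.08476297e-01 -3.24328800e-01  6.87117621e-05] 82.7550048828125 546
[0.63359362 0.21026329 0.        ] [ 0.5974434  -0.13064087  0.        ] 0.3428155301353861
[[0.51858089 0.20498646 0.05      ]] [[ 0.67094186 -0.32400294  0.1       ]]
```

```bash
python3 - <<'E'
from fit import *
c=np.load("top.npy",allow_pickle=True).item()
x0,y0,x1,y1,S=245,70,435,235,4
im=cv2.convertScaleAbs(cv2.resize(c["image"][y0:y1,x0:x1,::-1],None,fx=S,fy=S,interpolation=cv2.INTER_NEAREST),alpha=1.7,beta=15)
f=lambda P:((pix(c,P)-[x0,y0]+.5)*S).round().astype(np.int32)
for px in((303,211),(343,214),(426,209)):
    p=fitbox(c,px)[0]; P=f(corners(p)); print(cv2.contourArea(cv2.convexHull(P))/16)
    cv2.polylines(im,[P[[4,5,7,6]]],True,(255,0,0),1); cv2.polylines(im,[P[[0,1,3,2]]],True,(0,255,0),1)
a=-.1056;o=np.array([.6155,.0398])
def mill(p):
    p=np.atleast_2d(np.array(p,float))/1000;R=np.array([[np.cos(a),-np.sin(a)],[np.sin(a),np.cos(a)]]);return np.c_[p[:,:2]@R.T+o,p[:,2]]
for z,col in((0,(0,255,0)),(197,(255,0,255))):
    cv2.polylines(im,[f(mill([[0,-172,z],[0,172,z],[267,172,z],[267,-172,z]]))],True,col,1)
for y0_,y1_ in((-25,-13.5-21.5+12),(-13.5+23.5,20),(132.5-34.5,108),(145,155)):
    cv2.polylines(im,[f(mill([[-24,y0_,250],[0,y0_,250],[0,y1_,250],[-24,y1_,250]]))],True,(0,0,255),1)
cv2.imwrite("pics/b.png",im)
E
```

```text
551.8125
556.84375
624.1875
```

View pics/b.png

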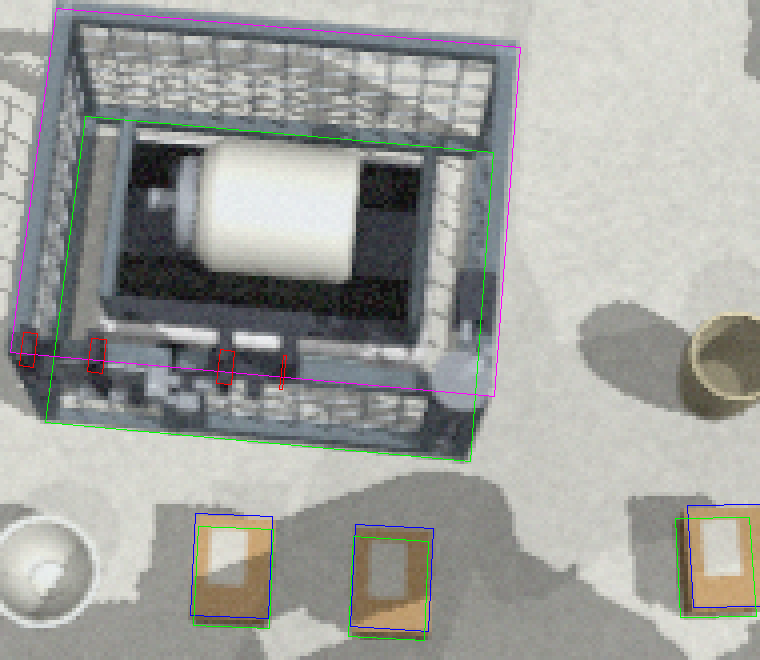

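Overlay: the mill model matches the guard's outline and the tabs, and the box outlines fit to about 0.5 px. All three cartons are confirmed plain brown: box_2 (303,211), box_1 (343,215) and column (426,209).

```bash
cat > mv.py <<'E'
import numpy as np
from plant import read_state
from scipy.spatial.transform import Rotation as Ro
def down(phi): return Ro.from_euler("z",phi)*Ro.from_euler("x",np.pi)
MA=-.1056; MO=np.array([.6155,.0398])
def mill(x,y): c,s=np.cos(MA),np.sin(MA); return MO+[c*x-s*y,s*x+c*y]
def plan(calls,start=None):
    """calls: list of lists of (x,y,zgrasp,phi); prints tool-axis increments per row, start = commanded pose"""
    if start is None:
        s=read_state(); p,R=np.array(s["tool_pos"]),Ro.from_rotvec(s["orientation"])
    else: p,R=np.array(start[:3])+[0,0,.167],down(start[3])
    for rows in calls:
        out=[]
        for x,y,z,f in rows:
            P=np.array([x,y,z+.167]); Q=down(f)
            out.append(np.r_[R.inv().apply(P-p)/.2,(R.inv()*Q).as_rotvec()/np.pi].round(4))
        for o in out: print(o.tolist())
        print("--")
        p,R=P,Q
E
python3 - <<'E'
from mv import *
A=(.375,-.30,.22,.18);B=(.4945,-.064,.15,-.07)
plan([[A],[B],[(.4945,-.064,.032,-.07)]])
E
```

```text
[1.0556, -0.8424, 0.0859, -0.0005, 0.0, 0.083]
--
[0.7991, -1.054, 0.35, 0.0, -0.0, 0.0796]
--
[0.0, -0.0, 0.59, 0.0, 0.0, 0.0]
--
```

Request:
arm_command:
  increments:
    - [0.95,-0.758,0.077,0,0,0.083]
    - [0.95,-0.758,0.077,0,0,0.083]
    - [0.95,-0.758,0.077,0,0,0.083]
    - [0.95,-0.758,0.077,0,0,0.083]
    - [0.95,-0.758,0.077,0,0,0.083]
  fingers: -1
  force: 20

```text
t: 0.78
tool_pos: [0.3644, -0.3215, 0.3889]
orientation: [-3.127, -0.29, -0.0]
force: [-0.4, -0.2, -0.5]
opening: 0.0928
gripper_force: 0.0
```

```bash
python3 - <<'E'
from mv import *
plan([[(.4945,-.064,.15,-.07)],[(.4945,-.064,.032,-.07)]])
E
```

```text
[0.8757, -1.1455, 0.3609, -0.0004, -0.0, 0.0811]
--
[0.0, -0.0, 0.59, 0.0, 0.0, 0.0]
--
```

Request:
arm_command:
  increments:
    - [0.74,-0.97,0.3,0,0,0.0811]
    - [0.74,-0.97,0.3,0,0,0.0811]
    - [0.74,-0.97,0.3,0,0,0.0811]
    - [0.74,-0.97,0.3,0,0,0.0811]
    - [0.74,-0.97,0.3,0,0,0.0811]

```text
t: 1.4
tool_pos: [0.4746, -0.1047, 0.3279]
orientation: [-3.139, 0.111, 0.003]
force: [-0.8, -0.3, -0.4]
opening: 0.0934
gripper_force: 0.0
```

```bash
python3 - <<'E'
from mv import *
plan([[(.4945,-.064,.10,-.07),(.4945,-.064,.032,-.07)]])
E
```

```text
[0.0852, -0.2099, 0.3045, -0.0003, 0.0007, -0.0003]
[0.086, -0.2095, 0.6445, -0.0003, 0.0007, -0.0003]
--
```

Request:
arm_command:
  increments:
    - [0.0855,-0.21,0.15,0,0,0]
    - [0.0855,-0.21,0.3,0,0,0]
    - [0.0855,-0.21,0.5,0,0,0]
    - [0.0855,-0.21,0.645,0,0,0]
    - [0.0855,-0.21,0.645,0,0,0]

```text
t: 2.02
tool_pos: [0.4928, -0.0676, 0.198]
orientation: [-3.139, 0.119, 0.008]
force: [-0.4, 0.7, 0.3]
opening: 0.0927
gripper_force: 0.0
```

Request:
arm_command:
  increments:
    - [0,0,0,0,0,0]
    - [0,0,0,0,0,0]
    - [0,0,0,0,0,0]
    - [0,0,0,0,0,0]
    - [0,0,0,0,0,0]
  fingers: 1
  force: 20

```text
t: 2.65
tool_pos: [0.4946, -0.0666, 0.2011]
orientation: [3.139, -0.117, 0.002]
force: [-0.7, -0.9, 5.6]
opening: 0.0599
gripper_force: 19.9
```

```bash
python3 - <<'E'
from mv import *
s=read_state();print(s["opening"],s["tool_pos"],s["force"])
C=(.508,-.3245)
plan([[(.4945,-.064,.18,-.07)],[(.5,-.2,.18,-.03)],[(*C,.15,0),],[(*C,.084,0)]])
E
```

```text
0.05992615977546866 [ 0.49461059 -0.06657371  0.20114336] [-0.71353013 -0.86410485  5.57134282]
[-0.0006, -0.0125, -0.7293, 0.0001, -0.0004, -0.0014]
--
[0.075, 0.6764, 0.0, -0.0, 0.0, -0.0127]
--
[0.0587, 0.621, 0.15, 0.0, 0.0, -0.0095]
--
[0.0, -0.0, 0.33, 0.0, 0.0, 0.0]
--
```

Request:
arm_command:
  increments:
    - [0,0,-0.08,0,0,0]
    - [0,0,-0.25,0,0,0]
    - [0,0,-0.45,0,0,0]
    - [0,0,-0.65,0,0,0]
    - [0,0,-0.72,0,0,0]

```text
t: 3.28
tool_pos: [0.4948, -0.0665, 0.3476]
orientation: [3.139, -0.117, 0.007]
force: [0.1, -0.3, -2.9]
opening: 0.0598
gripper_force: 19.9
```

Request:
arm_command:
  increments:
    - [0.01,0.1,0,0,0,-0.002]
    - [0.025,0.25,0,0,0,-0.005]
    - [0.05,0.45,0,0,0,-0.008]
    - [0.065,0.6,0,0,0,-0.011]
    - [0.075,0.68,0,0,0,-0.0127]

```text
t: 3.9
tool_pos: [0.4985, -0.2043, 0.343]
orientation: [-3.14, 0.056, 0.003]
force: [0.5, 1.1, -3.4]
opening: 0.06
gripper_force: 19.9
```

```bash
python3 - <<'E'
from mv import *
s=read_state();print(s["opening"],s["tool_pos"],s["force"])
C=(.508,-.3245)
plan([[(*C,.15,0)],[(*C,.086,0)]])
E
```

```text
0.05998681163025296 [ 0.49853263 -0.20430698  0.34297441] [ 0.50814902  1.07204291 -3.42440249]
[0.0692, 0.599, 0.1291, -0.0003, 0.0007, -0.0114]
--
[0.0, -0.0, 0.32, 0.0, 0.0, 0.0]
--
```

Request:
arm_command:
  increments:
    - [0.015,0.12,0,0,0,-0.003]
    - [0.03,0.3,0,0,0,-0.006]
    - [0.05,0.48,0.02,0,0,-0.009]
    - [0.065,0.57,0.08,0,0,-0.0114]
    - [0.069,0.595,0.129,0,0,-0.0114]

```text
t: 4.53
tool_pos: [0.5085, -0.323, 0.3171]
orientation: [-3.14, -0.0, 0.002]
force: [-1.5, -0.2, -3.2]
opening: 0.0601
gripper_force: 19.9
```

Request:
arm_command:
  increments:
    - [0,0,0,0,0,0]
    - [0,0,0.05,0,0,0]
    - [0,0,0.12,0,0,0]
    - [0,0,0.18,0,0,0]
    - [0,0,0.18,0,0,0]

```text
t: 5.15
tool_pos: [0.5081, -0.322, 0.2806]
orientation: [-3.14, -0.002, 0.004]
force: [0.4, -0.4, -2.4]
opening: 0.0601
gripper_force: 19.9
```

```bash
python3 - <<'E'
from fit import *; from mv import *
s=read_state();print(s["opening"],s["tool_pos"],s["orientation"],s["force"])
C=(.508,-.3245)
plan([[(*C,.087,0)],[(*C,.084,0)]])
c=cam("scene"); P=pix(c,[[.51,-.324,.05]])[0].astype(int);print(P)
x,y=P;im=cv2.resize(c["image"][y-70:y+50,x-80:x+80,::-1],None,fx=5,fy=5,interpolation=cv2.INTER_CUBIC);cv2.imwrite("pics/d.png",cv2.convertScaleAbs(im,alpha=1.5))
E
```

```text
0.06008873459721079 [ 0.50811241 -0.32201054  0.28057196] [-3.13961945e+00 -1.81937227e-03  3.98490779e-03] [ 0.35417838 -0.37789857 -2.3782614 ]
[-0.0002, 0.0127, 0.1328, -0.0006, 0.0008, 0.0004]
--
[0.0, -0.0, 0.015, 0.0, 0.0, 0.0]
--
[222 235]
```

View pics/d.png

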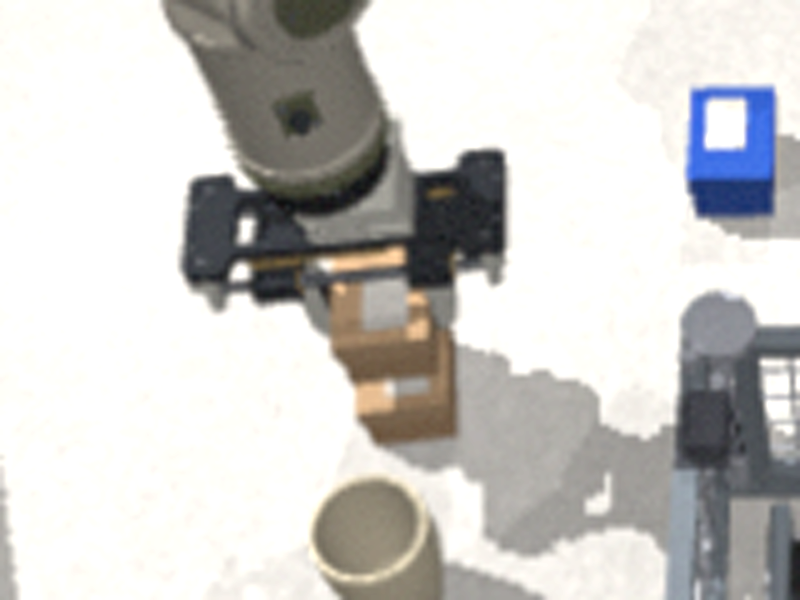

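Close-up: the held carton is about 3 cm above the column carton (around (222,235) in the full picture), and they line up. The column pose was measured with residual noise, so I'll lower it now.

Request:
arm_command:
  increments:
    - [0,0.0125,0.03,0,0,0]
    - [0,0.0125,0.07,0,0,0]
    - [0,0.0125,0.11,0,0,0]
    - [0,0.0125,0.143,0,0,0]
    - [0,0.0125,0.143,0,0,0]

```text
t: 5.82
tool_pos: [0.5084, -0.3249, 0.2529]
orientation: [-3.141, -0.002, 0.002]
force: [-0.1, 0.4, -3.3]
opening: 0.0597
gripper_force: 19.9
```

Request:
arm_command:
  increments:
    - [0,0,0.003,0,0,0]
    - [0,0,0.003,0,0,0]
    - [0,0,0.003,0,0,0]
    - [0,0,0.003,0,0,0]
    - [0,0,0.003,0,0,0]

```text
t: 6.45
tool_pos: [0.5087, -0.3252, 0.2534]
orientation: [3.141, 0.002, 0.0]
force: [-0.9, 0.8, -3.8]
opening: 0.0601
gripper_force: 19.9
```

Request:
arm_command:
  increments:
    - [0,0,0.004,0,0,0]
    - [0,0,0.008,0,0,0]
    - [0,0,0.011,0,0,0]
    - [0,0,0.011,0,0,0]
    - [0,0,0.011,0,0,0]

```text
t: 7.08
tool_pos: [0.5087, -0.3252, 0.2512]
orientation: [3.142, 0.001, 0.0]
force: [0.4, 0.7, -2.0]
opening: 0.0598
gripper_force: 19.9
```

Contact is starting (weight down from 3.5 to 2 N). I'll go a hair lower, release and rise.

Request:
arm_command:
  increments:
    - [0,0,0.003,0,0,0]
    - [0,0,0.003,0,0,0]
    - [0,0,0.003,0,0,0]
    - [0,0,0.003,0,0,0]
    - [0,0,0.003,0,0,0]

```text
t: 7.7
tool_pos: [0.5088, -0.3252, 0.2512]
orientation: [3.141, 0.002, 0.001]
force: [-4.0, 2.4, 6.2]
opening: 0.06
gripper_force: 19.9
```

Request:
arm_command:
  increments:
    - [0,0,0,0,0,0]
    - [0,0,0,0,0,0]
    - [0,0,0,0,0,0]
    - [0,0,0,0,0,0]
    - [0,0,0,0,0,0]
  fingers: -1

```text
t: 8.32
tool_pos: [0.5087, -0.3252, 0.2505]
orientation: [-3.142, -0.001, 0.0]
force: [-0.3, -0.1, -0.0]
opening: 0.0933
gripper_force: 0.0
```

Request:
arm_command:
  increments:
    - [0,0,-0.05,0,0,0]
    - [0,0,-0.2,0,0,0]
    - [0,0,-0.4,0,0,0]
    - [0,0,-0.5,0,0,0]
    - [0,0,-0.5,0,0,0]

```text
t: 8.95
tool_pos: [0.5092, -0.3256, 0.3527]
orientation: [3.139, 0.002, 0.005]
force: [0.3, -0.7, -0.2]
opening: 0.0931
gripper_force: 0.0
```

```bash
python3 - <<'E'
from mv import *
s=read_state();print(s["opening"],s["tool_pos"],s["force"])
B=(.505,.059)
plan([[(.505,-.15,.165,-.025)],[(*B,.13,-.049)],[(*B,.034,-.049)]])
E
```

```text
0.09306477056492544 [ 0.50919757 -0.32555019  0.35273966] [ 0.26208278 -0.74302001 -0.15382948]
[-0.0205, -0.878, 0.1014, 0.0008, -0.001, 0.0083]
--
[-0.0261, -1.0447, 0.175, 0.0, -0.0, 0.0076]
--
[0.0, -0.0, 0.48, 0.0, 0.0, 0.0]
--
```

Request:
arm_command:
  increments:
    - [-0.022,-0.95,0.1,0,0,0.008]
    - [-0.022,-0.95,0.1,0,0,0.008]
    - [-0.022,-0.95,0.1,0,0,0.008]
    - [-0.022,-0.95,0.1,0,0,0.008]
    - [-0.022,-0.95,0.1,0,0,0.008]

```text
t: 9.57
tool_pos: [0.5038, -0.135, 0.3293]
orientation: [-3.141, 0.036, 0.003]
force: [0.6, -0.4, 0.7]
opening: 0.093
gripper_force: 0.0
```

Request:
arm_command:
  increments:
    - [-0.026,-0.97,0.175,0,0,0.0076]
    - [-0.026,-0.97,0.175,0,0,0.0076]
    - [-0.026,-0.97,0.175,0,0,0.0076]
    - [-0.026,-0.97,0.175,0,0,0.0076]
    - [-0.026,-0.97,0.175,0,0,0.0076]

```text
t: 10.2
tool_pos: [0.504, 0.0581, 0.2952]
orientation: [3.14, -0.075, -0.001]
force: [0.4, -1.2, -0.9]
opening: 0.0927
gripper_force: 0.0
```

```bash
python3 - <<'E'
from fit import *; from mv import *
s=read_state();print(s["opening"],s["tool_pos"],s["force"])
plan([[(.505,.059,.034,-.049)]])
c=cam("top");np.save("top2.npy",c)
print(fitbox(c,pix(c,[[.508,-.3245,.1]])[0],.05))
E
```

```text
0.09265983875143001 [0.50395449 0.05811619 0.29517801] [ 0.38296883 -1.21644545 -0.9046626 ]
[0.0053, -0.005, 0.4709, 0.0002, 0.0002, 0.0004]
--
(array([ 0.50481086, -0.32069896,  0.00310035]), np.float64(72.6925048828125), np.uint64(719))
```

Request:
arm_command:
  increments:
    - [0.005,-0.005,0.12,0,0,0]
    - [0.005,-0.005,0.25,0,0,0]
    - [0.005,-0.005,0.38,0,0,0]
    - [0.005,-0.005,0.47,0,0,0]
    - [0.005,-0.005,0.47,0,0,0]

```text
t: 10.88
tool_pos: [0.5042, 0.0586, 0.2003]
orientation: [3.14, -0.078, -0.004]
force: [0.2, -0.5, -0.2]
opening: 0.093
gripper_force: 0.0
```

Request:
arm_command:
  increments:
    - [0,0,0,0,0,0]
    - [0,0,0,0,0,0]
    - [0,0,0,0,0,0]
    - [0,0,0,0,0,0]
    - [0,0,0,0,0,0]
  fingers: 1
  force: 20

```text
t: 11.5
tool_pos: [0.505, 0.0598, 0.2022]
orientation: [3.14, -0.075, 0.002]
force: [-0.6, -1.7, 5.0]
opening: 0.0603
gripper_force: 20.0
```

```bash
python3 - <<'E'
from fit import *; from mv import *
s=read_state();print(s["opening"],s["tool_pos"],s["force"])
C=(.508,-.3245)
plan([[(.505,.059,.21,-.049)],[(.505,-.13,.21,-.025)],[(*C,.21,0)],[(*C,.15,0)]])
c=np.load("top2.npy",allow_pickle=True).item();crop(c,390,170,465,235,8,"pics/e.png")
im=cv2.imread("pics/e.png")
for z,col in((0,(0,255,0)),(.05,(255,0,0))):
    P=((pix(c,corners((*C,0),z))-[390,170]+.5)*8).astype(np.int32)
    cv2.polylines(im,[P[[4,5,7,6]]],True,col,1)
cv2.imwrite("pics/e.png",im)
E
```

```text
0.06026958384304526 [0.50499653 0.05978628 0.20220877] [-0.5549559  -1.67861199  4.97666071]
[0.0012, 0.0042, -0.874, 0.0001, -0.0004, 0.0004]
--
[0.0463, 0.9439, 0.0, -0.0, 0.0, -0.0076]
--
[0.0393, 0.9718, 0.0, 0.0, 0.0, -0.008]
--
[0.0, -0.0, 0.3, 0.0, 0.0, 0.0]
--
```

View pics/e.png

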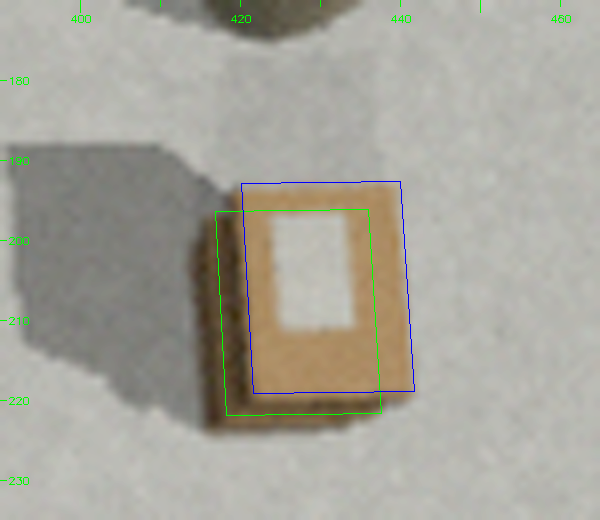

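Picture: box_1 sits on the column where the model puts it (top corners about (420,193) to (441,219)), flush and square. I'll carry box_2 over.

Request:
arm_command:
  increments:
    - [0,0,-0.08,0,0,0]
    - [0,0,-0.25,0,0,0]
    - [0,0,-0.45,0,0,0]
    - [0,0,-0.68,0,0,0]
    - [0,0,-0.87,0,0,0]

```text
t: 12.12
tool_pos: [0.5043, 0.0601, 0.3781]
orientation: [-3.14, 0.075, -0.001]
force: [1.1, 1.0, -1.9]
opening: 0.0599
gripper_force: 20.0
```

Request:
arm_command:
  increments:
    - [0.008,0.15,0,0,0,-0.001]
    - [0.018,0.35,0,0,0,-0.003]
    - [0.028,0.55,0,0,0,-0.005]
    - [0.038,0.76,0,0,0,-0.007]
    - [0.046,0.944,0,0,0,-0.0076]

```text
t: 12.75
tool_pos: [0.5043, -0.1303, 0.3761]
orientation: [-3.141, 0.038, 0.0]
force: [0.0, -0.2, -1.9]
opening: 0.06
gripper_force: 20.0
```

```bash
python3 - <<'E'
from mv import *
s=read_state();print(s["opening"],s["tool_pos"],s["force"])
C=(.5085,-.325)
plan([[(*C,.21,0)],[(*C,.15,0)]])
E
```

```text
0.06003164245748658 [ 0.50432636 -0.13030399  0.37608403] [ 0.01174587 -0.17420963 -1.93677495]
[0.0443, 0.9727, -0.0049, -0.0001, 0.0, -0.0077]
--
[0.0, -0.0, 0.3, 0.0, 0.0, 0.0]
--
```

Request:
arm_command:
  increments:
    - [0.01,0.25,0,0,0,-0.002]
    - [0.022,0.5,0,0,0,-0.004]
    - [0.035,0.75,0,0,0,-0.006]
    - [0.042,0.92,0,0,0,-0.0077]
    - [0.044,0.968,0,0,0,-0.0077]

```text
t: 13.38
tool_pos: [0.5083, -0.3245, 0.3757]
orientation: [-3.141, 0.003, 0.001]
force: [1.5, 1.3, -2.5]
opening: 0.0601
gripper_force: 20.0
```

Request:
arm_command:
  increments:
    - [0,0,0.06,0,0,0]
    - [0,0,0.14,0,0,0]
    - [0,0,0.22,0,0,0]
    - [0,0,0.27,0,0,0]
    - [0,0,0.27,0,0,0]

```text
t: 14.0
tool_pos: [0.5086, -0.3223, 0.32]
orientation: [-3.14, -0.001, 0.003]
force: [0.2, -0.2, -2.0]
opening: 0.0599
gripper_force: 20.0
```

```bash
python3 - <<'E'
from mv import *
s=read_state();print(s["opening"],s["tool_pos"],s["orientation"],s["force"])
C=(.5087,-.3252)
plan([[(*C,.3025-.167,0)]])
E
```

```text
0.05994014232927844 [ 0.50858204 -0.32225187  0.31997686] [-3.14000128e+00 -7.68991575e-04  3.19092646e-03] [ 0.19848416 -0.20189834 -2.01909814]
[0.0008, 0.0149, 0.0874, -0.0005, 0.0006, 0.0002]
--
```

Request:
arm_command:
  increments:
    - [0,0.014,0.03,0,0,0]
    - [0,0.014,0.06,0,0,0]
    - [0,0.014,0.079,0,0,0]
    - [0,0.014,0.079,0,0,0]
    - [0,0.014,0.079,0,0,0]

```text
t: 14.62
tool_pos: [0.5089, -0.3258, 0.3059]
orientation: [3.141, 0.0, 0.0]
force: [-0.4, 1.1, -3.0]
opening: 0.0595
gripper_force: 20.0
```

Request:
arm_command:
  increments:
    - [0,0,0.003,0,0,0]
    - [0,0,0.005,0,0,0]
    - [0,0,0.007,0,0,0]
    - [0,0,0.007,0,0,0]
    - [0,0,0.007,0,0,0]

```text
t: 15.25
tool_pos: [0.5089, -0.3257, 0.3044]
orientation: [-3.142, -0.0, -0.0]
force: [-0.8, 0.0, -0.9]
opening: 0.0599
gripper_force: 20.0
```

Request:
arm_command:
  increments:
    - [0,0,0.003,0,0,0]
    - [0,0,0.005,0,0,0]
    - [0,0,0.005,0,0,0]
    - [0,0,0.005,0,0,0]
    - [0,0,0.005,0,0,0]

```text
t: 15.88
tool_pos: [0.5089, -0.3257, 0.3034]
orientation: [3.142, 0.0, 0.0]
force: [-0.6, -1.0, -2.1]
opening: 0.06
gripper_force: 20.0
```

Request:
arm_command:
  increments:
    - [0,0,0.003,0,0,0]
    - [0,0,0.005,0,0,0]
    - [0,0,0.006,0,0,0]
    - [0,0,0.006,0,0,0]
    - [0,0,0.006,0,0,0]

```text
t: 16.5
tool_pos: [0.5089, -0.3257, 0.3023]
orientation: [3.141, 0.0, 0.0]
force: [-0.8, 0.9, 0.7]
opening: 0.0601
gripper_force: 20.0
```

Contact. I'll press a touch, release and rise.

Request:
arm_command:
  increments:
    - [0,0,0.002,0,0,0]
    - [0,0,0.002,0,0,0]
    - [0,0,0.002,0,0,0]
    - [0,0,0.002,0,0,0]
    - [0,0,0.002,0,0,0]

```text
t: 17.12
tool_pos: [0.509, -0.3258, 0.3023]
orientation: [3.141, 0.0, 0.001]
force: [-2.2, 1.6, 5.9]
opening: 0.06
gripper_force: 20.0
```

Request:
arm_command:
  increments:
    - [0,0,0,0,0,0]
    - [0,0,0,0,0,0]
    - [0,0,0,0,0,0]
    - [0,0,0,0,0,0]
    - [0,0,0,0,0,0]
  fingers: -1

```text
t: 17.75
tool_pos: [0.5089, -0.3257, 0.3017]
orientation: [-3.142, -0.0, -0.0]
force: [0.4, 0.1, 0.1]
opening: 0.0927
gripper_force: 0.0
```

Request:
arm_command:
  increments:
    - [0,0,-0.05,0,0,0]
    - [0,0,-0.2,0,0,0]
    - [0,0,-0.4,0,0,0]
    - [0,0,-0.65,0,0,0]
    - [0,0,-0.75,0,0,0]

```text
t: 18.38
tool_pos: [0.5092, -0.3259, 0.4566]
orientation: [3.138, 0.0, 0.008]
force: [-0.4, -0.5, -0.2]
opening: 0.0931
gripper_force: 0.0
```

```bash
python3 - <<'E'
from mv import *
s=read_state();print(s["opening"],s["tool_pos"],s["force"])
K=mill(-12,132.5) if 0 else mill(-.012,.1325); G=mill(-.0,-.0135); print(K,G)
plan([[(.48,-.15,.30,-.05)],[(.55,.02,.30,MA)],[(*K,.29,MA)],[(*K,.226,MA)]])
E
```

```text
0.09314987208563308 [ 0.50919807 -0.3258991   0.45664043] [-0.35794106 -0.46210595 -0.19147589]
[0.61753286 0.17282675] [0.61407705 0.0263752 ]
[-0.1456, -0.8793, -0.0559, 0.0012, -0.0016, 0.016]
--
[0.3071, -0.8664, -0.0, 0.0, -0.0, 0.0177]
--
[0.2552, -0.7955, 0.05, 0.0, 0.0, 0.0]
--
[0.0, -0.0, 0.32, 0.0, 0.0, 0.0]
--
```

```bash
python3 - <<'E'
from fit import *; from mv import *
c=cam("top");np.save("top3.npy",c)
x0,y0,x1,y1,S=240,140,372,190,6
im=cv2.convertScaleAbs(cv2.resize(c["image"][y0:y1,x0:x1,::-1],None,fx=S,fy=S,interpolation=cv2.INTER_CUBIC),alpha=2,beta=20)
ov=im.copy()
for a,b,col in((98,108,(0,0,255)),(145,155,(0,0,255)),(-35,-23,(0,255,255)),(10,20,(0,255,255))):
  for z in (204,250):
    P=[np.r_[mill(x/1e3,y/1e3),z/1e3] for x,y in((-24,a),(0,a),(0,b),(-24,b))]
    cv2.polylines(ov,[((pix(c,P)-[x0,y0]+.5)*S).astype(np.int32)],True,col if z>240 else (0,255,0),1)
o2=cv2.convertScaleAbs(cv2.resize(c["image"][170:235,395:455,::-1],None,fx=4,fy=4,interpolation=cv2.INTER_CUBIC),alpha=1.5)
out=np.zeros((600,im.shape[1],3),np.uint8);out[:300]=im;out[300:]=ov[:300]
cv2.imwrite("pics/f.png",out)
E
```

```text
(no output)
```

View pics/f.png

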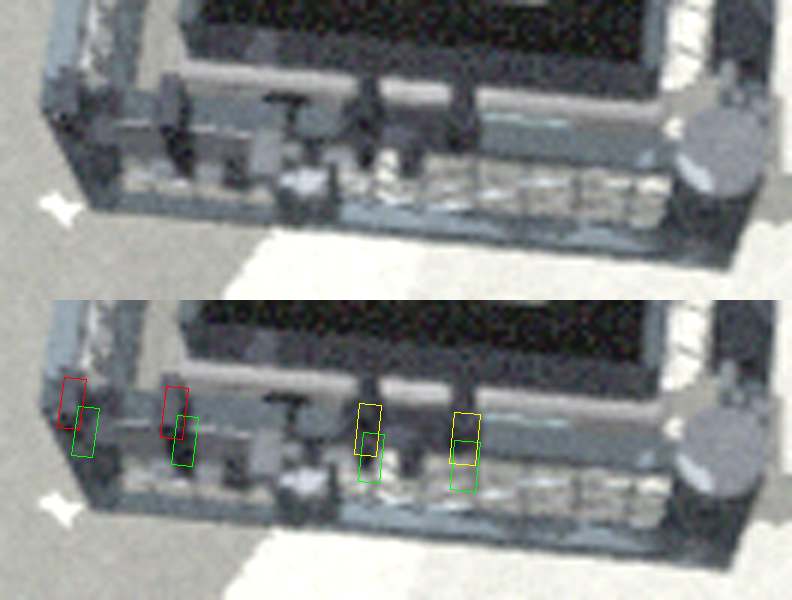

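Crop: catch tabs are at about (252,156) and (270,157), gate-grip uprights at about (301,157) and (317,157). The gate grip sits centred on the gate plane (x≈0), about 12 mm further back than my overlay, and the mill is about 3 mm further away. I'll check the round knob at (360,165) for height.

```bash
sed -i 's/MO=np.array(\[.6155,.0398\])/MO=np.array([.6186,.0405])/' mv.py; python3 - <<'E'
from fit import *; from mv import *
t=np.load("top3.npy",allow_pickle=True).item(); c=cam("scene")
for z in(.1,.2,.25,.3,.35): print(z,world(t,(360.3,165),z)[0][:2],world(c,(285.6,230),z)[0][:2])
print("hinge",mill(0,-.15))
K=mill(-.012,.1325); G=mill(0,-.0135); print(K,G)
plan([[(.48,-.15,.30,-.05)],[(.55,.02,.30,MA)],[(*K,.285,MA)],[(*K,.227,MA)]])
E
```

```text
0.1 [ 0.63501107 -0.11883847] [ 0.54208508 -0.11492571]
0.2 [ 0.60676512 -0.1095661 ] [ 0.6028188  -0.11108094]
0.25 [ 0.59264214 -0.10492992] [ 0.63318566 -0.10915855]
0.3 [ 0.57851916 -0.10029374] [ 0.66355252 -0.10723616]
0.35 [ 0.56439618 -0.09565756] [ 0.69391938 -0.10531377]
hinge [ 0.60278942 -0.10866442]
[0.62063286 0.17352675] [0.61717705 0.0270752 ]
[-0.1459, -0.8797, -0.0624, 0.0011, -0.0015, 0.0159]
--
[0.3071, -0.8664, -0.0, 0.0, -0.0, 0.0177]
--
[0.2703, -0.8006, 0.075, 0.0, 0.0, 0.0]
--
[0.0, -0.0, 0.29, 0.0, 0.0, 0.0]
--
```

Request:
arm_command:
  increments:
    - [-0.1456,-0.8793,-0.056,0,0,0.016]
    - [-0.1456,-0.8793,-0.056,0,0,0.016]
    - [-0.1456,-0.8793,-0.056,0,0,0.016]
    - [-0.1456,-0.8793,-0.056,0,0,0.016]
    - [-0.1456,-0.8793,-0.056,0,0,0.016]

```text
t: 19.1
tool_pos: [0.4796, -0.1499, 0.4613]
orientation: [-3.14, 0.078, 0.003]
force: [0.9, 0.6, -0.3]
opening: 0.0929
gripper_force: 0.0
```

The knob is the hinge disc at (0.605, -0.110, 0.20), within 2 mm of the predicted hinge. Good.

Request:
arm_command:
  increments:
    - [0.307,-0.866,0,0,0,0.0177]
    - [0.307,-0.866,0,0,0,0.0177]
    - [0.307,-0.866,0,0,0,0.0177]
    - [0.307,-0.866,0,0,0,0.0177]
    - [0.307,-0.866,0,0,0,0.0177]

```text
t: 19.73
tool_pos: [0.5501, 0.019, 0.4616]
orientation: [3.136, -0.167, -0.003]
force: [0.2, 0.0, -0.2]
opening: 0.0928
gripper_force: 0.0
```

Request:
arm_command:
  increments:
    - [0.2703,-0.8,0.05,0,0,0]
    - [0.2703,-0.8,0.05,0,0,0]
    - [0.2703,-0.8,0.05,0,0,0]
    - [0.2703,-0.8,0.05,0,0,0]
    - [0.2703,-0.8,0.05,0,0,0]

```text
t: 20.35
tool_pos: [0.6207, 0.1714, 0.4525]
orientation: [3.136, -0.169, -0.001]
force: [-0.3, -0.2, 0.1]
opening: 0.0934
gripper_force: 0.0
```

```bash
python3 - <<'E'
from mv import *
plan([[(*mill(-.012,.1325),.227,MA)]])
E
```

```text
[-0.0015, -0.0107, 0.2924, 0.0003, 0.0002, -0.0007]
--
```

Request:
arm_command:
  increments:
    - [0,-0.006,0.06,0,0,0]
    - [0,-0.006,0.15,0,0,0]
    - [0,-0.006,0.24,0,0,0]
    - [0,-0.006,0.288,0,0,0]
    - [0,-0.006,0.288,0,0,0]

```text
t: 20.98
tool_pos: [0.6202, 0.1746, 0.3937]
orientation: [3.137, -0.166, -0.004]
force: [1.0, -0.0, 0.6]
opening: 0.093
gripper_force: 0.0
```

Request:
arm_command:
  increments:
    - [0,0,0,0,0,0]
    - [0,0,0,0,0,0]
    - [0,0,0,0,0,0]
    - [0,0,0,0,0,0]
    - [0,0,0,0,0,0]

```text
t: 21.6
tool_pos: [0.6206, 0.1746, 0.3954]
orientation: [-3.137, 0.166, -0.0]
force: [-1.1, 0.0, -0.2]
opening: 0.093
gripper_force: 0.0
```

Request:
arm_command:
  increments:
    - [0,0,0,0,0,0]
    - [0,0,0,0,0,0]
    - [0,0,0,0,0,0]
    - [0,0,0,0,0,0]
    - [0,0,0,0,0,0]
  fingers: 1
  force: 25

```text
t: 22.22
tool_pos: [0.6206, 0.1738, 0.3953]
orientation: [3.135, -0.167, -0.001]
force: [-1.7, -4.8, 1.3]
opening: 0.048
gripper_force: 2.6
```

Request:
arm_command:
  increments:
    - [0,0,0,0,0,0]
    - [0,0,0,0,0,0]
    - [0,0,0,0,0,0]
    - [0,0,0,0,0,0]
    - [0,0,0,0,0,0]

```text
t: 22.85
tool_pos: [0.6206, 0.1737, 0.3952]
orientation: [3.135, -0.168, -0.001]
force: [-1.1, -4.9, 1.0]
opening: 0.0441
gripper_force: 25.0
```

Request:
arm_command:
  increments:
    - [0,0,0,0,0,0]
    - [0,0,0,0,0,0]
    - [0,0,0,0,0,0]
    - [0,0,0,0,0,0]
    - [0,0,0,0,0,0]
  fingers: -1

```text
t: 23.48
tool_pos: [0.6205, 0.1747, 0.3953]
orientation: [-3.137, 0.166, 0.0]
force: [-0.2, 0.0, -0.1]
opening: 0.0897
gripper_force: 0.0
```

Request:
arm_command:
  increments:
    - [0,0,-0.06,0,0,0]
    - [0,0,-0.15,0,0,0]
    - [0,0,-0.26,0,0,0]
    - [0,0,-0.28,0,0,0]
    - [0,0,-0.28,0,0,0]

```text
t: 24.1
tool_pos: [0.6206, 0.1747, 0.4521]
orientation: [-3.137, 0.166, -0.002]
force: [0.3, -0.5, 0.3]
opening: 0.0929
gripper_force: 0.0
```

```bash
python3 - <<'E'
from mv import *
G=mill(0.,-.0135); print(G,read_state()["tool_pos"])
plan([[(*G,.283,MA)],[(*G,.227,MA)]])
E
```

```text
[0.61717705 0.0270752 ] [0.62064278 0.17465489 0.45208925]
[0.0607, 0.7356, 0.0103, -0.0001, -0.0004, -0.0001]
--
[0.0, -0.0, 0.28, 0.0, 0.0, 0.0]
--
```

Request:
arm_command:
  increments:
    - [0.03,0.3,0,0,0,0]
    - [0.06,0.55,0,0,0,0]
    - [0.06,0.735,0,0,0,0]
    - [0.06,0.735,0,0,0,0]
    - [0.06,0.735,0,0,0,0]

```text
t: 24.72
tool_pos: [0.6169, 0.0275, 0.4506]
orientation: [-3.137, 0.167, 0.002]
force: [-0.7, -0.2, -0.7]
opening: 0.0931
gripper_force: 0.0
```

Request:
arm_command:
  increments:
    - [0,0,0.06,0,0,0]
    - [0,0,0.15,0,0,0]
    - [0,0,0.24,0,0,0]
    - [0,0,0.286,0,0,0]
    - [0,0,0.286,0,0,0]

```text
t: 25.35
tool_pos: [0.6167, 0.0273, 0.3926]
orientation: [3.137, -0.166, -0.004]
force: [-0.6, -0.6, 0.4]
opening: 0.0928
gripper_force: 0.0
```

```bash
python3 - <<'E'
from fit import *
c=cam("scene"); s=read_state(); print(s["tool_pos"],s["force"])
x,y=pix(c,[[.617,.027,.226]])[0].astype(int);print(x,y)
im=cv2.resize(c["image"][y-50:y+50,x-65:x+65,::-1],None,fx=6,fy=6,interpolation=cv2.INTER_CUBIC);cv2.imwrite("pics/g.png",cv2.convertScaleAbs(im,alpha=1.8,beta=15))
E
```

```text
[0.61692558 0.02724062 0.39379574] [0.20073945 0.20151727 0.83599941]
334 224
```

View pics/g.png

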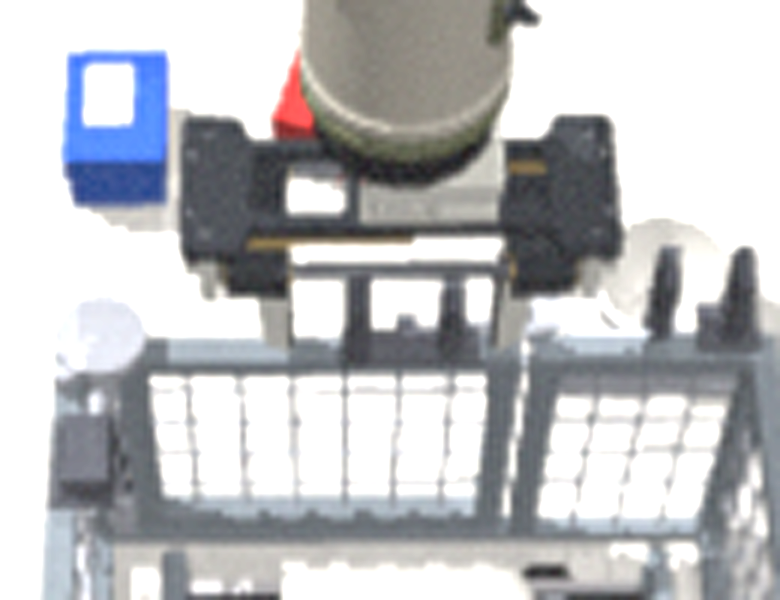

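Scene crop: the open fingers straddle the two gate-grip uprights (about (328,215) and (344,215)), and the catch tabs on the right are close together, so the bolt is drawn. Squeeze now.

Request:
arm_command:
  increments:
    - [0,0,0,0,0,0]
    - [0,0,0,0,0,0]
    - [0,0,0,0,0,0]
    - [0,0,0,0,0,0]
    - [0,0,0,0,0,0]
  fingers: 1
  force: 35

```text
t: 26.02
tool_pos: [0.6171, 0.0281, 0.3946]
orientation: [-3.135, 0.165, -0.001]
force: [0.3, 7.0, 1.0]
opening: 0.0476
gripper_force: 3.5
```

Request:
arm_command:
  increments:
    - [0,0,0,0,0,0]
    - [0,0,0,0,0,0]
    - [0,0,0,0,0,0]
    - [0,0,0,0,0,0]
    - [0,0,0,0,0,0]

```text
t: 26.65
tool_pos: [0.617, 0.0266, 0.3945]
orientation: [3.136, -0.167, 0.001]
force: [-1.6, -4.7, 3.7]
opening: 0.0427
gripper_force: 35.0
```

```bash
python3 - <<'E'
from mv import *
s=read_state();p=s["tool_pos"];print(p,s["opening"],s["force"],s["wrist_torque"])
# hinge from grip: use fixed radius .1365 from model hinge
H=mill(0,-.15);print("r",np.linalg.norm(p[:2]-H))
def arc(th,r=.1365):
    a=MA+np.pi/2+th; return (H[0]+r*np.cos(a),H[1]+r*np.sin(a),p[2]-.167,MA+th)
T=[.02,.06,.11,.17,.23, .31,.39,.47,.55,.63, .71,.79,.87,.95,1.02, 1.09,1.15,1.21,1.26,1.29]
plan([[arc(t) for t in T[i:i+5]] for i in range(0,20,5)],start=arc(0))
E
```

```text
[0.61700893 0.02663572 0.39448414] 0.04271986870370194 [-1.55416881 -4.74369835  3.68460262] [-0.53349347  0.20360253 -0.06039499]
r 0.1360452963381447
[-0.0136, 0.0001, 0.0, 0.0, 0.0, -0.0064]
[-0.0409, 0.0012, 0.0, 0.0, 0.0, -0.0191]
[-0.0749, 0.0041, 0.0, -0.0, 0.0, -0.035]
[-0.1155, 0.0098, 0.0, 0.0, 0.0, -0.0541]
[-0.1556, 0.018, 0.0, -0.0, 0.0, -0.0732]
--
[-0.0545, 0.0022, 0.0, 0.0, 0.0, -0.0255]
[-0.1087, 0.0087, 0.0, 0.0, 0.0, -0.0509]
[-0.1622, 0.0196, 0.0, 0.0, 0.0, -0.0764]
[-0.2147, 0.0346, 0.0, 0.0, 0.0, -0.1019]
[-0.2658, 0.0539, 0.0, 0.0, 0.0, -0.1273]
--
[-0.0545, 0.0022, 0.0, 0.0, 0.0, -0.0255]
[-0.1087, 0.0087, 0.0, 0.0, 0.0, -0.0509]
[-0.1622, 0.0196, 0.0, 0.0, 0.0, -0.0764]
[-0.2147, 0.0346, 0.0, -0.0, 0.0, -0.1019]
[-0.2595, 0.0512, 0.0, 0.0, 0.0, -0.1241]
--
[-0.0477, 0.0017, 0.0, 0.0, 0.0, -0.0223]
[-0.0885, 0.0058, 0.0, -0.0, 0.0, -0.0414]
[-0.1289, 0.0123, 0.0, -0.0, 0.0, -0.0605]
[-0.1622, 0.0196, 0.0, 0.0, 0.0, -0.0764]
[-0.182, 0.0247, 0.0, 0.0, 0.0, -0.0859]
--
```

Request:
arm_command:
  increments:
    - [-0.0136,0,0,0,0,-0.0064]
    - [-0.041,0.001,0,0,0,-0.019]
    - [-0.075,0.004,0,0,0,-0.035]
    - [-0.1155,0.01,0,0,0,-0.054]
    - [-0.1556,0.018,0,0,0,-0.0732]

```text
t: 27.28
tool_pos: [0.5857, 0.0262, 0.3945]
orientation: [3.134, 0.196, 0.002]
force: [2.9, -7.0, 1.4]
opening: 0.0427
gripper_force: 35.0
```

```bash
python3 - <<'E'
from mv import *
s=read_state();p=s["tool_pos"];print(p,s["opening"],s["force"],s["wrist_torque"])
H=mill(0,-.15);d=p[:2]-H;print("r",np.linalg.norm(d),"th",np.arctan2(d[1],d[0])-MA-np.pi/2)
E
```

```text
[0.58573569 0.02623892 0.39446605] 0.042724962696407597 [ 2.91823982 -6.98186503  1.36644369] [-0.74788188 -0.25922892 -0.31783025]
r 0.13597699313935596 th 0.2313474159350093
```

The gate is open 0.23 rad with low forces. Continue.

Request:
arm_command:
  increments:
    - [-0.0545,0.002,0,0,0,-0.0255]
    - [-0.1087,0.009,0,0,0,-0.051]
    - [-0.162,0.02,0,0,0,-0.0764]
    - [-0.215,0.035,0,0,0,-0.102]
    - [-0.266,0.054,0,0,0,-0.1273]

```text
t: 27.9
tool_pos: [0.5345, 0.0089, 0.3944]
orientation: [3.032, 0.816, 0.004]
force: [8.9, -6.3, -0.6]
opening: 0.0426
gripper_force: 35.1
```

Request:
arm_command:
  increments:
    - [-0.0545,0.002,0,0,0,-0.0255]
    - [-0.1087,0.009,0,0,0,-0.051]
    - [-0.162,0.02,0,0,0,-0.0764]
    - [-0.215,0.035,0,0,0,-0.102]
    - [-0.26,0.051,0,0,0,-0.124]

```text
t: 28.52
tool_pos: [0.4947, -0.0259, 0.3944]
orientation: [2.817, 1.387, 0.004]
force: [10.2, -5.1, -1.7]
opening: 0.0428
gripper_force: 35.0
```

```bash
python3 - <<'E'
from mv import *
s=read_state();p=s["tool_pos"];print(p,s["opening"],s["force"],s["wrist_torque"])
H=mill(0,-.15);d=p[:2]-H;th=np.arctan2(d[1],d[0])-MA-np.pi/2;print("r",np.linalg.norm(d),"th",th, "yaw err",(down(MA+th).inv()*Ro.from_rotvec(s["orientation"])).as_rotvec())
E
```

```text
[ 0.49470063 -0.02591712  0.39442927] 0.04280319823274852 [10.18926389 -5.06126588 -1.66131881] [-0.63998219 -0.99008289 -0.47988199]
r 0.13612605290760776 th 1.023017681627942 yaw err [-0.00290241  0.00123849  0.00231924]
```

Request:
arm_command:
  increments:
    - [-0.0477,0.002,0,0,0,-0.0223]
    - [-0.0885,0.006,0,0,0,-0.0414]
    - [-0.129,0.012,0,0,0,-0.0605]
    - [-0.162,0.02,0,0,0,-0.0764]
    - [-0.182,0.025,0,0,0,-0.086]

```text
t: 29.15
tool_pos: [0.4766, -0.0576, 0.3944]
orientation: [2.605, 1.752, 0.004]
force: [7.6, -3.5, -1.8]
opening: 0.0429
gripper_force: 35.1
```

Request:
arm_command:
  increments:
    - [0,0,0,0,0,0]
    - [0,0,0,0,0,0]
    - [0,0,0,0,0,0]
    - [0,0,0,0,0,0]
    - [0,0,0,0,0,0]

```text
t: 29.78
tool_pos: [0.4766, -0.0574, 0.3945]
orientation: [2.606, 1.75, 0.003]
force: [7.0, -3.9, -1.5]
opening: 0.0429
gripper_force: 35.1
```

```bash
python3 - <<'E'
from fit import *; from mv import *
s=read_state();p=s["tool_pos"];print(p,s["opening"],s["force"],s["t"])
H=mill(0,-.15);d=p[:2]-H;print("r",np.linalg.norm(d),"th",np.arctan2(d[1],d[0])-MA-np.pi/2)
for i,n in enumerate(("top","scene")):
    c=cam(n); r=(240,130,460,280) if i==0 else (190,160,430,320)
    im=cv2.resize(c["image"][r[1]:r[3],r[0]:r[2],::-1],(780,298),interpolation=cv2.INTER_CUBIC) if 0 else c["image"][r[1]:r[3],r[0]:r[2],::-1]
    cv2.imwrite(f"pics/h{i}.png",cv2.convertScaleAbs(cv2.resize(im,None,fx=3.3,fy=3.3,interpolation=cv2.INTER_CUBIC),alpha=1.5))
E
```

```text
[ 0.47664163 -0.05741938  0.39445707] 0.04294380856975198 [ 6.9853437  -3.90150879 -1.46599139] 29.775
r 0.13615917308664782 th 1.2905306453080412
```

View pics/h1.png

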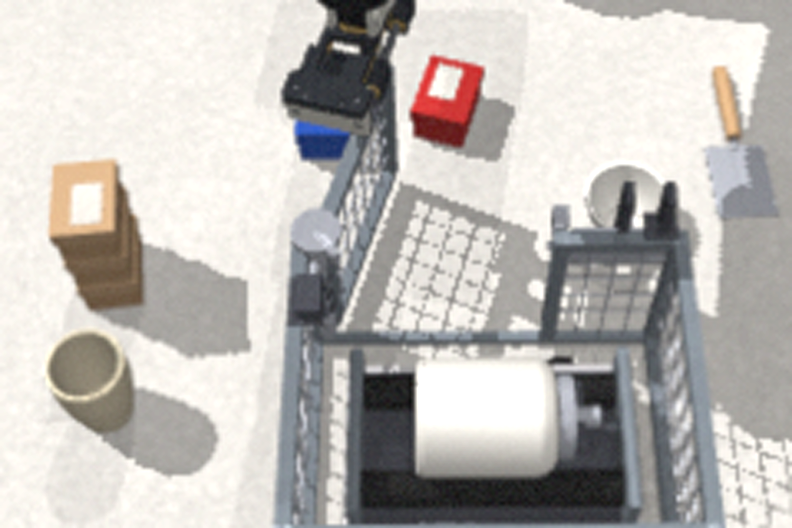

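View pics/h0.png

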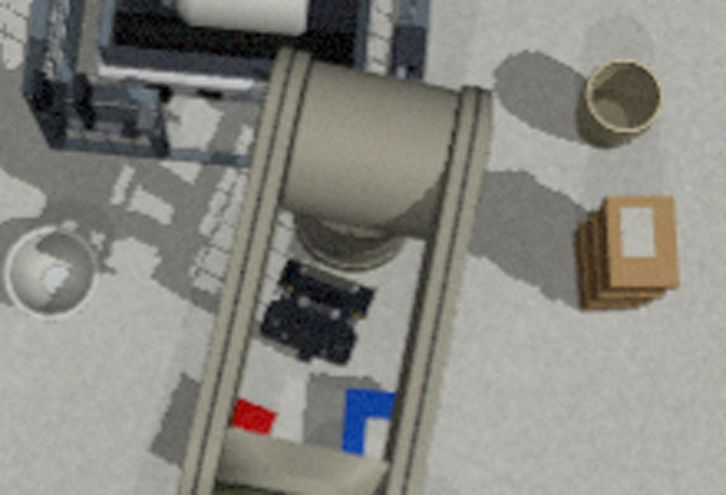

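The pictures show the gate wide open (1.29 rad) and held by its grip, and the three cartons in a straight column at about (213,225) in the scene view. The look-alikes and bystanders in view have not moved.

```bash
python3 -c "
from plant import *
print(close_job())"
```

```text
the job is handed in; nothing more can be done
None
```

The job is handed in: both cartons are stacked squarely on the lone carton as a column of three, the draw bolt is drawn back, and the gate is held open by its grip at about 1.29 rad (wide is over 1.15), after about 30 s of the 72 s allowed.

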